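Top up the twin spring dispenser with carafe filter cartridges

ROBOT

A 7-joint arm with a two-finger parallel gripper is mounted at the origin on the work surface. World frame = base frame: x ahead of the robot, y to its left, z up, the work surface at z = 0. Lengths are in m, angles in rad, forces in N, time in s.
With the tool pointing down it reaches from about 0.425 to 0.925 m from the base axis. Payload 6.8 kg.
Tool frame: the origin (TCP) lies at the very end of the fingers, on their centre line; the grasp point (between the pads) lies 19 mm behind it (r.tcp_to_grasp is the distance from the TCP to the grasp point, in m); z points along the fingers, y is the line along which they close (so a half turn about z gives the same grasp; the last joint's range is limited). The gripper opens to 85 mm and grips with 20 to 120 N. Pads are 22 mm wide; open, the fingers measure 114 mm over their backs; the gripper's body (76 mm by 85 mm) begins 54 mm behind the grasp point. The pads swing forward as they close: fully open they stand 13 mm farther back than shut.
Start: joints at [1.211, 0.477, 0.022, 1.555, -0.011, 1.109, -0.083], TCP at [0.168, -0.654, 0.231] pointing down, gripper open.
Joint ranges: [-2.96, 2.96], [-0.34, 2.1], [-1.41, 1.46], [0.24, 2.44], [-1.37, 4.51], [0.17, 1.92], [-2.96, 2.96]. Speed limits (rad/s): [2.39, 2.39, 3.14, 3.14, 3.14, 3.14, 3.14].

INTERFACE

Orientations are given as a rotation vector (axis times angle).
In Python, from bench import r gives the robot as it stands.
- The arm moves only by the tool step_arm, never from a script. Its argument "moves" is a list of rows, each a list of 7 numbers: the shift along the tool's x, y, z in mm, then the turn, a rotation vector about the tool's x, y, z in rad, then the finger opening in mm, from 0 to 85.4. A call has 1 to 8 rows; each row is the pose to reach, as a shift and turn from the pose commanded when the call began, along the tool's axes at that moment; what a row does not reach only later rows make up. A row lasts 1/10 s, in which the tool goes at most 50 mm and 8.59 degrees, less where a joint would pass 70% of its speed; a pose out of reach is approached as far as the arm can. A call with a gripper value outside its range is refused whole. The fingers move at their own pace and stop on an object; "grip_force" is the grip in N (left out, the last holds). Time passes only in rows, so rows that repeat a pose let the fingers close. It gives the time, the measured TCP pose, the force, the opening and the grip force at its end, in the units of the state.
- r.get_obs(): the state, without advancing time (a new reading comes with each control period).
- r.grab_frame(name): name is "side" or "top" or "wrist"; returns a dict with "image" (384x512x3 uint8, red, green, blue), "depth" (384x512 float32, m along the optical axis (not along the pixel's ray), 0 where there is no reading), "mtx" (3x3 intrinsics, pixels), "rvec" (rotation vector, rad) and "tvec" (3), from world to camera coordinates, as OpenCV has them. Camera axes: x right, y down, z forward; pixel columns grow to the right and rows downward; lengths in m; the calibration is good to about 2 mm. A picture is of the moment at which its call begins.
- r.hand_in(): hands the job in; it is judged then, once.
The state is a dict: "clock": time; "joints": joint angles; "qvel": joint speeds; "tau": joint torques, N m; "tcp_pos": TCP position; "orientation": TCP orientation; "contact_force": force on the tool from outside, world axes, zero at the start; "moment": the same for the moment, N m; "grip_width": finger opening in m; "gripper_force": force on a finger pad.
Only numpy, scipy, OpenCV 4.12 (cv2) and the standard library are available. Lean on these libraries where they do the work, as an engineer would, in place of code of your own. Each camera call takes 0.05 s, during which the arm holds its last target. There are 200 camera calls.

TASK

Top up the twin spring-loaded dispenser with the two loose blue filter cartridges, one into each well, one at a time: lay each flat in the mouth of its well and push it straight down until both red catches have snapped back over its top, and let go so that it is seen to be held before you bring the next. Press with feeling, never with more than 30 N (the stacks bottom out hard soon after the catches close), and leave the bottles and the other things on the trolley where they stand.

Things in the scene. Friction and masses are not known exactly. Their poses are not given: they have to be found in the camera images.
- dispenser: Twin magazine fixed on the trolley top; origin at the centre of its underside on the table, z up, x along its wells. Grey foot 150 x 200 x 10 mm; at y +55 and y -55 mm a grey sleeve 100 x 60 mm, 44 mm high, with a white tube, well 79 x 43 mm. Each tube's height is set by hand and NOT measured: its catches' undersides (level C) lie 78 to 92 mm above the origin. Pressing does not shift it.
- well_left (a point): On the foot (z 10 mm) below the left well (y +55 mm). Each well: red catches at x +34 and -34 mm, 16 mm wide, reach 4 mm over a cartridge's ends, flat below, sloping down inward at 65 degrees above; a cartridge pushed down moves them outward (1 to 4 N in all) and they snap over it. The stack already inside lies against C, sinks under 7 N plus 0.08 N per mm, stops hard at 21 mm.
- well_right (a point): Same, right well (y -55 mm). Corner walls guide from C to C + 20 mm; a 45 degree flare opens 7 mm wider all round up to C + 27 mm. Long sides are open for fingers: notches 40 mm wide (x -20 to +20 mm) from the top to C - 39 mm. Laid in the mouth, a cartridge rests on the slopes, underside 4 to 12 mm above C. Held, its top lies at C; it may go only 3 mm deeper; not fully past, it comes back up.
- cartridge_a: Loose blue hard-plastic filter cartridge with a white ribbed panel on top, 76 x 40 x 18 mm, about 55 g, lying flat on the table; origin at the centre of its underside, x along its 76 mm length, y across its 40 mm width (grip here), z up. The two are identical; either goes into either well.
- cartridge_b: Loose blue hard-plastic filter cartridge with a white ribbed panel on top, 76 x 40 x 18 mm, about 55 g, lying flat on the table; origin at the centre of its underside, x along its 76 mm length, y across its 40 mm width (grip here), z up. The two are identical; either goes into either well.
- green_bottle: Bystander: green glass bottle, diameter 72, height 290 mm, upright; origin at the centre of its underside.
- blue_bottle: Bystander: blue PET bottle, diameter 64, height 210 mm, upright; origin at the centre of its underside.
- tin_can: Bystander: empty tin can, diameter 74, height 105 mm, open top; origin at the centre of its underside.
- funnel: Bystander: hard orange funnel standing on its wide mouth, diameter 110, height 110 mm; origin at the centre of its underside.
- carafe: Bystander: glass carafe with black twist cap, diameter 104, height 207 mm, upright; origin at the centre of its underside.

How it is judged:
On the way:
1. the first cartridge is held in a well below the catches, let go of, the other not yet there (((z of cartridge_a in the frame of dispenser between 0.055 and 0.076 m and angle between cartridge_a's own z axis and vertical below 0.08 rad and linear speed of cartridge_a below 0.02 m/s and (horizontal distance between cartridge_a and well_left below 0.006 m or horizontal distance between cartridge_a and well_right below 0.006 m) and contact force between cartridge_a and the arm below 0.05 N and contact force between cartridge_a and the fingers below 0.05 N and horizontal distance between cartridge_b and well_left above 0.05 m and horizontal distance between cartridge_b and well_right above 0.05 m) or (z of cartridge_b in the frame of dispenser between 0.055 and 0.076 m and angle between cartridge_b's own z axis and vertical below 0.08 rad and linear speed of cartridge_b below 0.02 m/s and (horizontal distance between cartridge_b and well_left below 0.006 m or horizontal distance between cartridge_b and well_right below 0.006 m) and contact force between cartridge_b and the arm below 0.05 N and contact force between cartridge_b and the fingers below 0.05 N and horizontal distance between cartridge_a and well_left above 0.05 m and horizontal distance between cartridge_a and well_right above 0.05 m))), for 0.2 s.
At the end, for the whole second after the job is handed in: One cartridge in each well, flat (within 0.08 rad), at rest, centred within 6 mm, its underside 55 to 76 mm above the dispenser's underside, which is only so when it is held under the catches (z of cartridge_a in the frame of dispenser between 0.055 and 0.076 m and angle between each of cartridge_a, cartridge_b's own z axis and vertical below 0.08 rad and linear speed of each of cartridge_a, cartridge_b below 0.02 m/s and z of cartridge_b in the frame of dispenser between 0.055 and 0.076 m and ((horizontal distance between cartridge_a and well_left below 0.006 m and horizontal distance between cartridge_b and well_right below 0.006 m) or (horizontal distance between cartridge_b and well_left below 0.006 m and horizontal distance between cartridge_a and well_right below 0.006 m))); the robot touches nothing.
It fails at once if a cartridge is pressed against the dispenser, or the robot pushes the dispenser, with more than 30 N (contact force between any of cartridge_a, cartridge_b, the arm, the fingers and dispenser above 30 N).
It fails at once if a bystander is shifted by more than 30 mm or tipped (distance of any of green_bottle, blue_bottle, tin_can, funnel, carafe from where it was at the start of the episode above 0.03 m or angle between any of green_bottle, blue_bottle, tin_can, funnel, carafe's own z axis and vertical above 0.3 rad).
It also fails if it takes over 72 s, if anything falls off the work surface, if the arm or the gripper's body presses on something with over 40 N, if the wrist force passes 120 N, or if a joint passes its speed limit or range.

## Working session

There is one attempt and no reset: what is moved stays moved. The work goes in short steps, Python scripts to look and compute and a tool call to move; the robot and the scene stay as the last step left them, time stands still between calls to the robot, and variables do not carry over. Pictures are saved under pics/ and viewed, at most 13 in all, crops included, and the job is handed in when it is done.

Besides the shell and the picture viewer there is one more tool, called as name([rows], argument=value, ...), one row to a line, values as JSON. step_arm: Moves the arm, as the interface text tells. Its arguments: {"type":"object","properties":{"moves":{"type":"array","items":{"type":"array","items":{"type":"number"}}},"grip_force":{"type":"number"}},"required":["moves"]}

```bash
mkdir -p pics; ls; cat > h.py <<'E'
import numpy as np,cv2
from bench import r
def save(n,f): cv2.imwrite(f'pics/{n}.png',f['image'][:,:,::-1])
def pts(f):
    K=f['mtx'];R=cv2.Rodrigues(np.array(f['rvec'],float))[0];t=np.array(f['tvec']).ravel()
    v,u=np.mgrid[:384,:512];d=f['depth']
    P=np.stack([(u-K[0,2])/K[0,0]*d,(v-K[1,2])/K[1,1]*d,d],-1)
    W=(P-t)@R; W[d==0]=np.nan
    return W
E
python3 - <<'E'
from h import *
o=r.get_obs();print(o)
a=[]
for n in('side','top'):
    f=r.grab_frame(n);save(n+'0',f);np.savez(f'{n}0',**f);a.append(f['image'])
    R=cv2.Rodrigues(np.array(f['rvec'],float))[0];print(n,f['mtx'],-R.T@np.array(f['tvec']).ravel())
E
```

```text
pics
{'clock': 0.0, 'joints': array([ 1.21089381,  0.47781742,  0.02231915,  1.55646337, -0.01150259,
        1.10929789, -0.08311148]), 'qvel': array([-0.00048498, -0.00029762,  0.00089568,  0.00167311,  0.00125253,
        0.00013297, -0.00036511]), 'tau': array([ 5.57537132e-04, -5.96438920e+01,  1.60790998e+00, -2.81190044e+01,
        1.24860794e-02,  9.21176921e-03, -4.13003050e-06]), 'tcp_pos': array([ 0.16802465, -0.65313297,  0.23030867]), 'orientation': array([-3.11491248e+00, -3.94299679e-01,  5.63703319e-04]), 'contact_force': array([0.17697422, 0.56697673, 0.0704519 ]), 'moment': array([ 0.03414977, -0.02788355,  0.00517299]), 'gripper_force': 0.0, 'grip_width': 0.08559241756486373}
side [[429.09373368   0.         250.78524841]
 [  0.         429.09373368 196.65562148]
 [  0.           0.           1.        ]] [ 0.51838517 -0.93677315  0.9531469 ]
top [[470.66906263   0.         256.64094313]
 [  0.         470.66906263 195.26322953]
 [  0.           0.           1.        ]] [ 0.42740993 -0.02558486  1.63155837]
```

View pics/top0.png

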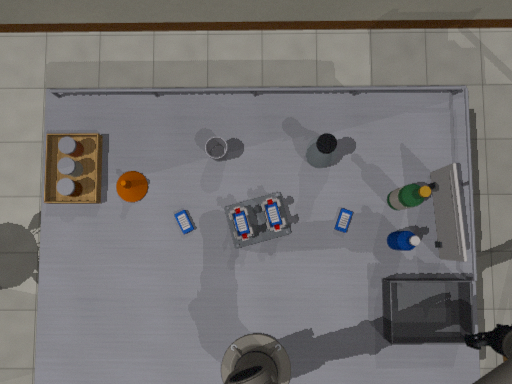

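View pics/side0.png

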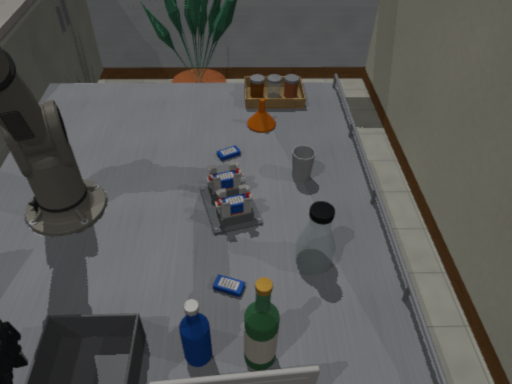

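The top view has the dispenser at about (259,220) and loose cartridges at (185,221) and (344,220). The funnel is at (132,186), the can at (216,148) and the carafe at (320,155). The side view shows the same layout.

```bash
python3 - <<'E'
from h import *
for n in('top','side'):
    f=dict(np.load(n+'0.npz'));W=pts(f);im=f['image'].astype(int);R,G,B=im[...,0],im[...,1],im[...,2]
    K=f['mtx'];Rm=cv2.Rodrigues(f['rvec'].astype(float))[0];C=-Rm.T@f['tvec'].ravel()
    def ray(u,v,z):
        d=Rm.T@np.array([(u-K[0,2])/K[0,0],(v-K[1,2])/K[1,1],1]);return C+d*(z-C[2])/d[2]
    for nm,m in(('blue',(B>R+50)&(B>G+25)),('red',(R>G+60)&(R>B+60)&(G<70))):
        k,l,s,c=cv2.connectedComponentsWithStats(m.astype(np.uint8))
        for i in range(1,k):
            if s[i,4]<6: continue
            P=W[l==i]
            zz=.018 if nm=='blue' else .1
            cs=np.argwhere(l==i)[:,::-1].astype(np.float32)
            rr=cv2.minAreaRect(cs);bx=np.array([ray(*p,zz)[:2] for p in cv2.boxPoints(rr)])
            e=bx[1]-bx[0],bx[2]-bx[1];e=sorted(e,key=np.linalg.norm)
            print(n,nm,c[i].round(1),s[i,4],'med',np.nanmedian(P,0).round(4),'plane',bx.mean(0).round(4),[round(float(np.linalg.norm(x)),4) for x in e],'ang',round(float(np.degrees(np.arctan2(e[1][1],e[1][0]))),1))
    m=(W[...,2]>.025)&(W[...,0]>.3)&(W[...,0]<.65)&(abs(W[...,1])<.16)
    P=W[m];print(n,'z percentiles disp',np.percentile(P[:,2],[5,25,50,75,90,95,99]).round(4))
    if n=='top':
        fo=(W[...,2]>.005)&(W[...,2]<.14)&(W[...,0]>.3)&(W[...,0]<.65)&(abs(W[...,1]+.02)<.16)
        k,l,s,c=cv2.connectedComponentsWithStats(fo.astype(np.uint8));i=1+np.argmax(s[1:,4])
        q=W[l==i][:,:2].astype(np.float32)*1000;print('foot',cv2.minAreaRect(q),len(q))
E
```

```text
top blue [273. 214.] 130 med [ 0.5126 -0.0607  0.0809] plane [ 0.5154 -0.0618] [0.0401, 0.0782] ang -164.5
top blue [343.1 219.9] 149 med [ 0.4943 -0.3012  0.0188] plane [ 0.4947 -0.3017] [0.0398, 0.0771] ang -19.5
top blue [183.8 221.3] 149 med [0.493  0.2438 0.0181] plane [0.4919 0.2447] [0.0398, 0.0757] ang -153.0
top blue [240.8 222.9] 128 med [0.4831 0.045  0.0807] plane [0.4863 0.049 ] [0.0405, 0.0757] ang -165.2
top blue [400.  240.2] 396 med [ 0.4256 -0.4606  0.1354] plane [ 0.4255 -0.4946] [0.061, 0.0916] ang -90.2
top red [132.1 176.2] 159 med [0.6477 0.4217 0.0268] plane [0.638 0.402] [0.0296, 0.0821] ang -87.4
top red [138.3 190.5] 192 med [0.5989 0.3994 0.0283] plane [0.5891 0.3795] [0.0501, 0.0601] ang -68.2
top red [124.3 186.4] 7 med [0.6055 0.4318 0.0873] plane [0.6045 0.4281] [0.0087, 0.0137] ang -164.8
top red [269.7 201.2] 21 med [ 0.554  -0.0506  0.0913] plane [ 0.553  -0.0497] [0.0135, 0.0145] ang -71.8
top red [237.4 210.2] 20 med [0.5253 0.0561 0.0931] plane [0.5249 0.0572] [0.0131, 0.0131] ang 180.0
top red [276.8 226.7] 20 med [ 0.4692 -0.0728  0.0932] plane
[... 960 characters left out ...]
 blue [229.3 285.2] 227 med [ 0.5012 -0.3095  0.0186] plane [ 0.497  -0.3034] [0.045, 0.0793] ang -22.1
side blue [195.3 339.1] 1168 med [ 0.4316 -0.5041  0.1262] plane [ 0.4185 -0.4514] [0.0682, 0.1272] ang -86.2
side red [252.5 120.2] 66 med [0.5844 0.4149 0.0293] plane [0.5855 0.3157] [0.0319, 0.0716] ang 58.7
side red [236.8 170.5] 8 med [0.5239 0.0546 0.093 ] plane [0.523  0.0477] [0.0051, 0.0156] ang 77.1
side red [247.4 194. ] 11 med [ 0.5515 -0.049   0.0945] plane [ 0.5527 -0.0557] [0.0075, 0.0126] ang 53.8
side red [218.  202.5] 8 med [ 0.4683 -0.0731  0.0846] plane [ 0.4692 -0.0883] [0.004, 0.0136] ang -69.7
side z percentiles disp [0.0314 0.0495 0.0793 0.0878 0.1027 0.1059 0.109 ]
```

```bash
cat >> h.py <<'E'
from scipy.spatial.transform import Rotation as Ro
def rel(*targets):
    # each target (x,y,z,yaw_deg of tool x) -> row relative to now
    o=r.get_obs();R0=Ro.from_rotvec(o['orientation']);p=o['tcp_pos']
    for x,y,z,a in targets:
        a=np.radians(a);Rt=Ro.from_matrix(np.array([[np.cos(a),np.sin(a),0],[np.sin(a),-np.cos(a),0],[0,0,-1.]]))
        print((R0.inv().apply(np.array([x,y,z])-p)*1000).round(1),(R0.inv()*Rt).as_rotvec().round(4))
    print('t',o['clock'],'tcp',p.round(4),'F',o['contact_force'].round(2),'w',round(o['grip_width'],4),'j7',o['joints'].round(2))
E
python3 -c "
from h import *
rel((.22,-.40,.25,-2),(.4947,-.3017,.2,-19.5))"
```

```text
[ 113.4 -232.3  -19.2] [-0.0017  0.0004  0.2867]
[ 403.9 -259.    30.8] [-0.0016  0.0006  0.5922]
t 0.1 tcp [ 0.168  -0.6532  0.2304] F [-0.02 -0.61 -0.19] w 0.0856 j7 [ 1.21  0.48  0.02  1.56 -0.01  1.11 -0.08]
```

step_arm([
  [22, -46, -5, 0, 0, 0.05, 85],
  [45, -92, -10, 0, 0, 0.1, 85],
  [68, -140, -15, 0, 0, 0.15, 85],
  [90, -186, -19, 0, 0, 0.2, 85],
  [113, -232, -19, 0, 0, 0.28, 85],
  [160, -237, -10, 0, 0, 0.34, 85],
  [208, -241, 0, 0, 0, 0.4, 85],
  [256, -246, 10, 0, 0, 0.46, 85],
], grip_force=60)

```text
clock: 0.9
tcp_pos: [0.3544, -0.3513, 0.2218]
orientation: [3.123, -0.331, 0.001]
contact_force: [-0.2, -1.2, 0.6]
grip_width: 0.0847
gripper_force: 0.0
```

```bash
python3 -c "
from h import *
rel((.4947,-.3017,.18,-19.5))"
```

```text
[126.8 -78.   41.8] [ 0.0007 -0.0009  0.129 ]
t 0.9 tcp [ 0.3544 -0.3513  0.2218] F [-0.15 -1.23  0.62] w 0.0847 j7 [ 0.76  0.2  -0.12  1.97  0.03  0.97 -1.16]
```

step_arm([
  [45, -28, 14, 0, 0, 0.05, 85],
  [85, -53, 28, 0, 0, 0.1, 85],
  [120, -75, 41, 0, 0, 0.129, 85],
  [120, -75, 41, 0, 0, 0.129, 85],
  [120, -75, 41, 0, 0, 0.129, 85],
  [120, -75, 41, 0, 0, 0.129, 85],
])

```text
clock: 1.5
tcp_pos: [0.4849, -0.3045, 0.1805]
orientation: [3.096, -0.529, -0.002]
contact_force: [-0.6, -1.1, -0.4]
grip_width: 0.0848
gripper_force: 0.0
```

```bash
cat >> h.py <<'E'
def cart(f,zt=.018):
    im=f['image'].astype(int);R,G,B=im[...,0],im[...,1],im[...,2];W=pts(f)
    K=f['mtx'];Rm=cv2.Rodrigues(np.array(f['rvec'],float))[0];C=-Rm.T@np.array(f['tvec']).ravel()
    m=((B>R+50)&(B>G+25)).astype(np.uint8)
    k,l,s,c=cv2.connectedComponentsWithStats(m)
    for i in range(1,k):
        if s[i,4]<300: continue
        hull=cv2.convexHull(np.argwhere(l==i)[:,::-1].astype(np.float32))[:,0]
        d=np.c_[(hull-K[[0,1],2])/K[0,0],np.ones(len(hull))]@Rm
        g=(C+d*((zt-C[2])/d[:,2])[:,None])[:,:2]
        (cx,cy),(w,h),a=cv2.minAreaRect((g*1000).astype(np.float32))
        if w<h:a+=90
        zz=W[l==i][:,2]
        print('cart px',c[i].round(0),'ctr',round(cx,1),round(cy,1),'size',round(w,1),round(h,1),'yaw',round((a+90)%180-90,1),'z',np.nanpercentile(zz,[10,50,90]).round(4))
E
python3 -c "
from h import *
f=r.grab_frame('wrist');save('w1',f);cart(f);rel((.4947,-.3017,.18,-19.5))"
```

```text
cart px [249. 160.] ctr 496.5 -303.1 size 39.3 74.7 yaw -20.4 z [0.0178 0.0188 0.0197]
cart px [426. 183.] ctr 410.3 -482.0 size 97.3 39.9 yaw 43.0 z [0.0217 0.0658 0.0973]
[ 8.3 -6.3  0.8] [0.0007 0.0004 0.0011]
t 1.55 tcp [ 0.4847 -0.3049  0.1808] F [-0.46  0.5  -0.38] w 0.0848 j7 [ 0.57  0.37 -0.15  1.85  0.07  0.93 -1.52]
```

View pics/w1.png

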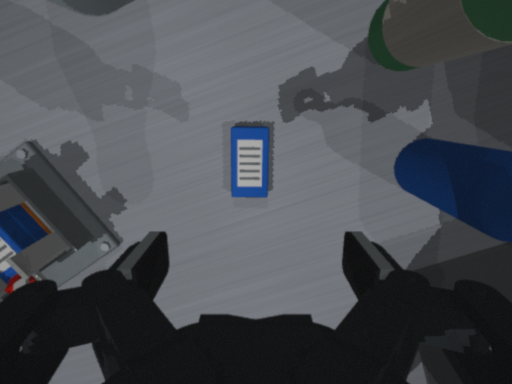

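```bash
python3 -c "
from h import *
rel((.4963,-.303,.06,-20),(.4963,-.303,.006,-20))"
```

```text
[ 10.3  -5.7 120.8] [0.0007 0.0004 0.0099]
[ 10.3  -5.7 174.8] [0.0007 0.0004 0.0099]
t 1.55 tcp [ 0.4847 -0.3049  0.1808] F [-0.46  0.5  -0.38] w 0.0848 j7 [ 0.57  0.37 -0.15  1.85  0.07  0.93 -1.52]
```

step_arm([
  [10.3, -5.7, 45, 0.0007, 0.0004, 0.01, 56],
  [10.3, -5.7, 90, 0.0007, 0.0004, 0.01, 56],
  [10.3, -5.7, 130, 0.0007, 0.0004, 0.01, 56],
  [10.3, -5.7, 155, 0.0007, 0.0004, 0.01, 56],
  [10.3, -5.7, 168, 0.0007, 0.0004, 0.01, 50],
  [10.3, -5.7, 172, 0.0007, 0.0004, 0.01, 50],
  [10.3, -5.7, 172, 0.0007, 0.0004, 0.01, 50],
])

```text
clock: 2.25
tcp_pos: [0.4978, -0.3025, 0.0094]
orientation: [-3.094, 0.544, -0.002]
contact_force: [0.3, 0.2, 0.4]
grip_width: 0.05
gripper_force: 0.0
```

```bash
python3 -c "
from h import *
f=r.grab_frame('wrist');save('w2',f);cart(f);rel((.4963,-.303,.004,-20))"
```

```text
cart px [255. 232.] ctr 497.6 -303.4 size 39.5 77.7 yaw -19.9 z [0.0177 0.0187 0.0195]
[-1.8  1.1  6. ] [-0.0003 -0.0025  0.0012]
t 2.3 tcp [ 0.4983 -0.3026  0.01  ] F [-0.46  0.09 -0.25] w 0.0505 j7 [ 0.53  0.62 -0.12  1.92  0.13  0.6  -1.59]
```

View pics/w2.png

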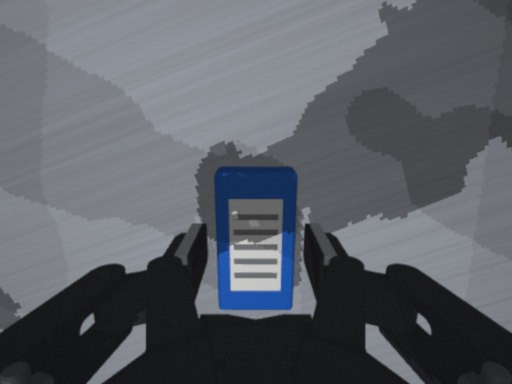

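The fingers straddle the cartridge (px 255,232). I'll lower gently to find the table.

step_arm([
  [-1, 0.7, 2, 0, -0.0025, 0, 47],
  [-1, 0.7, 4, 0, -0.0025, 0, 47],
  [-1, 0.7, 6, 0, -0.0025, 0, 47],
  [-1, 0.7, 8, 0, -0.0025, 0, 47],
  [-1, 0.7, 8, 0, -0.0025, 0, 47],
])

```text
clock: 2.8
tcp_pos: [0.4964, -0.302, 0.0005]
orientation: [-3.093, 0.542, 0.004]
contact_force: [0.4, -0.4, -0.2]
grip_width: 0.0469
gripper_force: 0.0
```

step_arm([
  [0, 0, 1, 0, 0, 0, 47],
  [0, 0, 2, 0, 0, 0, 47],
  [0, 0, 3, 0, 0, 0, 47],
])

```text
clock: 3.1
tcp_pos: [0.4965, -0.302, -0.0024]
orientation: [-3.093, 0.542, 0.003]
contact_force: [-0.1, -0.1, 6.7]
grip_width: 0.0468
gripper_force: 3.7
```

step_arm([
  [0, 0, -1, 0, 0, 0, 47],
  [0, 0, -1, 0, 0, 0, 36],
  [0, 0, -1, 0, 0, 0, 36],
  [0, 0, -1, 0, 0, 0, 36],
  [0, 0, -1, 0, 0, 0, 36],
  [0, 0, -1, 0, 0, 0, 36],
  [0, 0, -1, 0, 0, 0, 36],
], grip_force=70)

```text
clock: 3.8
tcp_pos: [0.4968, -0.3022, -0.0009]
orientation: [-3.094, 0.543, 0.002]
contact_force: [-0.6, 0.5, 5.9]
grip_width: 0.0383
gripper_force: 71.2
```

```bash
python3 -c "
from h import *
rel((.4963,-.303,.15,-20))"
```

```text
[  -0.4    0.8 -150.9] [-0.0006  0.0014  0.0019]
t 3.8 tcp [ 0.4968 -0.3022 -0.0009] F [-0.65  0.45  5.91] w 0.0383 j7 [ 0.53  0.64 -0.12  1.92  0.13  0.59 -1.59]
```

step_arm([
  [0, 0, -10, 0, 0, 0, 36],
  [0, 0, -60, 0, 0, 0, 36],
  [0, 0, -110, 0, 0, 0, 36],
  [0, 0, -160, 0, 0, 0, 36],
  [0, 0, -190, 0, 0, 0, 36],
  [0, 0, -190, 0, 0, 0, 36],
])

```text
clock: 4.4
tcp_pos: [0.4995, -0.3037, 0.1944]
orientation: [3.092, -0.543, 0.011]
contact_force: [-0.5, -0.0, -0.4]
grip_width: 0.0382
gripper_force: 70.7
```

```bash
python3 -c "
from h import *
f=r.grab_frame('wrist');save('w3',f);cart(f,.2);rel((.5115-.097*.06/.06*.6,-.0615-.0255*.6,.19,14.8))"
```

```text
cart px [424. 187.] ctr 496.2 -395.6 size 43.5 22.8 yaw 40.0 z [0.0209 0.0642 0.0994]
cart px [493. 206.] ctr 475.8 -419.9 size 22.0 49.2 yaw -7.4 z [0.1245 0.1382 0.1476]
cart px [255. 233.] ctr 494.5 -302.7 size 43.7 84.6 yaw -19.9 z [0.213  0.214  0.2149]
cart px [ 36. 238.] ctr 539.5 -199.2 size 22.1 18.6 yaw 15.7 z [0.0543 0.0712 0.0814]
[-119.  -197.4    1. ] [ 0.0009 -0.0028 -0.6056]
t 4.45 tcp [ 0.498  -0.3029  0.1914] F [ 1.02  0.74 -1.29] w 0.0383 j7 [ 0.56  0.37 -0.16  1.82  0.07  0.96 -1.54]
```

View pics/w3.png

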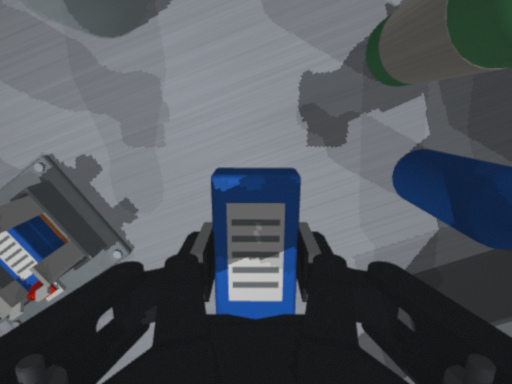

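step_arm([
  [-20, -35, 1, 0, 0, -0.1, 36],
  [-45, -75, 1, 0, 0, -0.22, 36],
  [-70, -115, 1, 0, 0, -0.35, 36],
  [-95, -155, 1, 0, 0, -0.48, 36],
  [-112, -185, 1, 0, 0, -0.57, 36],
  [-119, -197, 1, 0.0009, -0.0028, -0.6056, 36],
  [-119, -197, 1, 0.0009, -0.0028, -0.6056, 36],
  [-119, -197, 1, 0.0009, -0.0028, -0.6056, 36],
])

```text
clock: 5.25
tcp_pos: [0.4518, -0.0779, 0.1875]
orientation: [-3.113, -0.401, 0.008]
contact_force: [0.3, 0.0, -0.9]
grip_width: 0.0386
gripper_force: 70.7
```

step_arm([
  [0, 0, 0, 0, 0, 0, 36],
  [0, 0, 0, 0, 0, 0, 36],
])

```text
clock: 5.45
tcp_pos: [0.4521, -0.0781, 0.1878]
orientation: [-3.113, -0.399, 0.007]
contact_force: [-0.5, 0.1, -0.3]
grip_width: 0.0384
gripper_force: 70.7
```

```bash
cat >> h.py <<'E'
def red(f,zt=None):
    im=f['image'].astype(int);R,G,B=im[...,0],im[...,1],im[...,2];W=pts(f)
    K=f['mtx'];Rm=cv2.Rodrigues(np.array(f['rvec'],float))[0];C=-Rm.T@np.array(f['tvec']).ravel()
    m=((R>G+50)&(R>B+50)&(G<80)&(W[...,2]<.14)).astype(np.uint8)
    k,l,s,c=cv2.connectedComponentsWithStats(m)
    for i in range(1,k):
        if s[i,4]<60: continue
        P=W[l==i];print('red px',c[i].round(0),s[i,4],'mean',(np.nanmean(P,0)*1000).round(1),'zpct',np.nanpercentile(P[:,2],[2,10,50,90,98]).round(4))
E
python3 -c "
from h import *
f=r.grab_frame('wrist');save('w4',f);o=r.get_obs();cart(f,o['tcp_pos'][2]+.0195);cart(f,.082);red(f);rel((.5115,-.0615,.19,14.8))"
```

```text
cart px [254. 106.] ctr 514.5 -61.7 size 37.1 19.3 yaw 15.7 z [0.0802 0.0811 0.082 ]
cart px [112. 108.] ctr 500.0 -8.0 size 36.5 16.1 yaw 15.3 z [0.0797 0.0806 0.0816]
cart px [147. 110.] ctr 503.0 -19.6 size 21.0 8.2 yaw 15.1 z [0.0581 0.0789 0.0812]
cart px [255. 233.] ctr 453.8 -78.1 size 76.6 39.2 yaw 14.5 z [0.2064 0.2074 0.2082]
cart px [254. 106.] ctr 513.7 -60.6 size 74.8 38.8 yaw 15.7 z [0.0802 0.0811 0.082 ]
cart px [112. 108.] ctr 484.4 47.5 size 73.4 32.4 yaw 15.3 z [0.0797 0.0806 0.0816]
cart px [147. 110.] ctr 490.5 24.2 size 42.4 16.6 yaw 15.1 z [0.0581 0.0789 0.0812]
cart px [255. 233.] ctr 391.3 -93.7 size 154.2 78.9 yaw 14.5 z [0.2064 0.2074 0.2082]
red px [253.  53.] 491 mean [554.2 -50.   90.9] zpct [0.0828 0.0835 0.0928 0.096  0.0969]
red px [109.  56.] 437 mean [523.9  55.9  90.7] zpct [0.0826 0.0837 0.0922 0.0952 0.0962]
red px [122. 161.] 334 mean [446.2  34.9  91. ] zpct [0.0825 0.0843 0.093  0.0954 0.096 ]
red px [254. 159.] 280 mean [475.8 -71.1  92.6] zpct [0.0849 0.0867 0.0942 0.0962 0.0969]
[61.6 -0.8 -2.4] [-0.0034  0.004  -0.0026]
t 5.5 tcp [ 0.4521 -0.0778  0.1879] F [ 0.01 -0.44  0.59] w 0.0386 j7 [ 0.38  0.2  -0.39  2.07  0.1   0.89 -1.37]
```

View pics/w4.png

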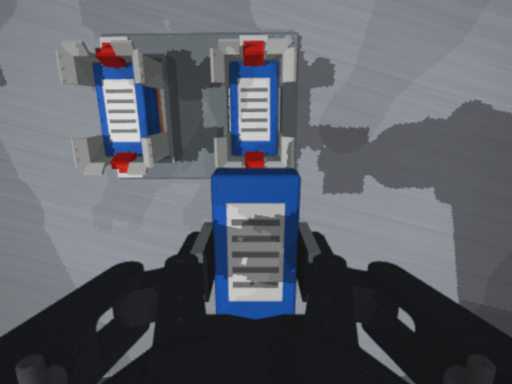

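Wrist view: the held cartridge is at (255,233) and the right well's stack at (254,106), with its top at z≈0.081, so C≈0.080. The catches are at (254,52) and (254,160).

step_arm([
  [30, -0.8, 0, 0, 0, -0.006, 36],
  [55, -1.4, 0, -0.003, 0.004, -0.012, 36],
  [61.9, -1.5, 20, -0.003, 0.004, -0.012, 36],
  [61.9, -1.5, 50, -0.003, 0.004, -0.012, 36],
  [61.9, -1.5, 70, -0.003, 0.004, -0.012, 36],
  [61.9, -1.5, 74, -0.003, 0.004, -0.012, 36],
  [61.9, -1.5, 74, -0.003, 0.004, -0.012, 36],
])

```text
clock: 6.2
tcp_pos: [0.5109, -0.0596, 0.1135]
orientation: [-3.112, -0.422, 0.002]
contact_force: [0.2, 0.4, -0.1]
grip_width: 0.0384
gripper_force: 70.7
```

```bash
python3 -c "
from h import *
f=r.grab_frame('wrist');save('w5',f);o=r.get_obs();cart(f,o['tcp_pos'][2]+.0195);red(f);rel((.5115,-.0615,.11,15.2))"
```

```text
cart px [255. 225.] ctr 516.6 -58.5 size 83.6 39.1 yaw 15.3 z [0.1197 0.133  0.1339]
cart px [ 95. 207.] ctr 512.7 13.8 size 50.8 36.6 yaw 14.9 z [0.061  0.0803 0.0813]
red px [ 65. 142.] 639 mean [527.   57.4  88.9] zpct [0.0821 0.0827 0.0883 0.0954 0.0962]
red px [259. 143.] 801 mean [556.2 -49.5  90.3] zpct [0.0826 0.0833 0.0921 0.096  0.0968]
red px [ 86. 270.] 652 mean [448.6  34.8  90.3] zpct [0.083  0.0843 0.0907 0.0952 0.096 ]
[-0.6  1.9  4.3] [-0.0003 -0.0008  0.0043]
t 6.25 tcp [ 0.5116 -0.0595  0.1143] F [0.05 0.19 0.41] w 0.0381 j7 [ 0.3   0.39 -0.37  2.02  0.2   0.76 -1.49]
```

View pics/w5.png

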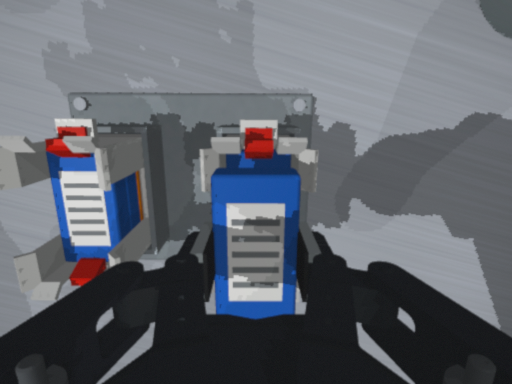

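The held cartridge at (255,233) sits slightly left of and behind the well: catch at (259,143), walls at columns 203 to 318. I'll correct about 2 mm ahead and 1.5 mm right, then lower with feel.

step_arm([
  [1, 0.8, 0, 0, 0, 0.004, 36],
  [2, 1.6, 2, 0, 0, 0.004, 36],
  [2, 1.6, 4, 0, 0, 0.004, 36],
  [2, 1.6, 6, 0, 0, 0.004, 36],
  [2, 1.6, 8, 0, 0, 0.004, 36],
  [2, 1.6, 10, 0, 0, 0.004, 36],
  [2, 1.6, 11, 0, 0, 0.004, 36],
])

```text
clock: 6.95
tcp_pos: [0.5133, -0.0601, 0.1025]
orientation: [-3.113, -0.417, 0.0]
contact_force: [-1.0, -0.1, -0.5]
grip_width: 0.0386
gripper_force: 70.7
```

step_arm([
  [0, 0, 1, 0, 0, 0, 36],
  [0, 0, 2, 0, 0, 0, 36],
  [0, 0, 3, 0, 0, 0, 36],
  [0, 0, 4, 0, 0, 0, 36],
])

```text
clock: 7.35
tcp_pos: [0.5135, -0.0602, 0.0988]
orientation: [-3.113, -0.417, -0.001]
contact_force: [1.2, 0.3, -0.4]
grip_width: 0.0386
gripper_force: 70.7
```

```bash
python3 -c "
from h import *
rel((.5115,-.0615,.11,15.2))"
```

```text
[ -2.3   0.8 -11.2] [-0.0004 -0.0004  0.0011]
t 7.35 tcp [ 0.5135 -0.0602  0.0988] F [ 1.23  0.33 -0.44] w 0.0386 j7 [ 0.29  0.42 -0.36  2.03  0.21  0.73 -1.51]
```

Underside is near C+20 with no contact. I'll carry on slowly.

step_arm([
  [0, 0, 1, 0, 0, 0, 36],
  [0, 0, 2, 0, 0, 0, 36],
  [0, 0, 3, 0, 0, 0, 36],
  [0, 0, 3, 0, 0, 0, 36],
])

```text
clock: 7.75
tcp_pos: [0.5134, -0.0602, 0.0957]
orientation: [-3.113, -0.417, -0.0]
contact_force: [0.7, 0.9, -0.6]
grip_width: 0.0383
gripper_force: 70.7
```

step_arm([
  [0, 0, 1, 0, 0, 0, 36],
  [0, 0, 2, 0, 0, 0, 36],
  [0, 0, 3, 0, 0, 0, 36],
  [0, 0, 3, 0, 0, 0, 36],
])

```text
clock: 8.15
tcp_pos: [0.5134, -0.0602, 0.0927]
orientation: [-3.113, -0.417, -0.0]
contact_force: [-0.6, 0.1, -0.7]
grip_width: 0.0385
gripper_force: 70.7
```

step_arm([
  [0, 0, 1, 0, 0, 0, 36],
  [0, 0, 2, 0, 0, 0, 36],
  [0, 0, 3, 0, 0, 0, 36],
  [0, 0, 3, 0, 0, 0, 36],
])

```text
clock: 8.55
tcp_pos: [0.5136, -0.0601, 0.0898]
orientation: [-3.113, -0.417, -0.001]
contact_force: [1.1, 0.2, -0.7]
grip_width: 0.0387
gripper_force: 70.7
```

step_arm([
  [0, 0, 1, 0, 0, 0, 36],
  [0, 0, 2, 0, 0, 0, 36],
  [0, 0, 3, 0, 0, 0, 36],
  [0, 0, 3, 0, 0, 0, 36],
])

```text
clock: 8.95
tcp_pos: [0.5134, -0.0602, 0.0867]
orientation: [-3.113, -0.417, -0.0]
contact_force: [0.5, 0.3, 0.4]
grip_width: 0.0386
gripper_force: 70.7
```

step_arm([
  [0, 0, 1, 0, 0, 0, 36],
  [0, 0, 2, 0, 0, 0, 36],
  [0, 0, 3, 0, 0, 0, 36],
  [0, 0, 3, 0, 0, 0, 36],
])

```text
clock: 9.35
tcp_pos: [0.5134, -0.0601, 0.0837]
orientation: [-3.113, -0.417, -0.0]
contact_force: [-1.5, 0.6, 0.3]
grip_width: 0.0387
gripper_force: 70.7
```

step_arm([
  [0, 0, 1, 0, 0, 0, 36],
  [0, 0, 2, 0, 0, 0, 36],
  [0, 0, 2, 0, 0, 0, 36],
])

```text
clock: 9.65
tcp_pos: [0.5132, -0.0602, 0.0816]
orientation: [-3.113, -0.417, 0.0]
contact_force: [-0.1, -0.2, -1.3]
grip_width: 0.0388
gripper_force: 70.8
```

step_arm([
  [0, 0, 1, 0, 0, 0, 36],
  [0, 0, 2, 0, 0, 0, 36],
  [0, 0, 2, 0, 0, 0, 36],
])

```text
clock: 9.95
tcp_pos: [0.5133, -0.0602, 0.0796]
orientation: [-3.113, -0.417, 0.0]
contact_force: [0.8, -0.7, -0.2]
grip_width: 0.0389
gripper_force: 70.7
```

step_arm([
  [0, 0, 1, 0, 0, 0, 36],
  [0, 0, 2, 0, 0, 0, 36],
  [0, 0, 2, 0, 0, 0, 36],
])

```text
clock: 10.25
tcp_pos: [0.5133, -0.0602, 0.078]
orientation: [-3.113, -0.417, 0.0]
contact_force: [-1.6, 0.2, 5.0]
grip_width: 0.038
gripper_force: 71.4
```

step_arm([
  [0, 0, 1, 0, 0, 0, 36],
  [0, 0, 2, 0, 0, 0, 36],
  [0, 0, 3, 0, 0, 0, 36],
])

```text
clock: 10.55
tcp_pos: [0.5134, -0.0602, 0.0752]
orientation: [-3.114, -0.417, -0.0]
contact_force: [-2.8, -0.7, 6.4]
grip_width: 0.0387
gripper_force: 71.5
```

step_arm([
  [0, 0, 1, 0, 0, 0, 36],
  [0, 0, 2, 0, 0, 0, 36],
  [0, 0, 3, 0, 0, 0, 36],
  [0, 0, 3, 0, 0, 0, 36],
])

```text
clock: 10.95
tcp_pos: [0.5133, -0.0602, 0.0721]
orientation: [-3.113, -0.417, 0.0]
contact_force: [-1.6, 0.5, 4.8]
grip_width: 0.0382
gripper_force: 71.4
```

```bash
python3 -c "
from h import *
f=r.grab_frame('wrist');save('w6',f);o=r.get_obs();cart(f,o['tcp_pos'][2]+.0195);red(f);rel((.5115,-.0615,.06,15.2))"
```

```text
cart px [255. 236.] ctr 515.5 -60.0 size 77.7 39.3 yaw 15.1 z [0.091  0.0919 0.0926]
cart px [ 19. 185.] ctr 517.5 48.3 size 7.3 17.8 yaw -74.7 z [0.0799 0.0807 0.0814]
cart px [ 66. 249.] ctr 490.1 28.5 size 56.0 52.6 yaw 16.4 z [0.0571 0.0799 0.0812]
red px [256. 151.] 1417 mean [559.3 -48.6  90.2] zpct [0.0828 0.0834 0.0921 0.096  0.0967]
red px [ 17. 145.] 475 mean [532.6  56.2  83.2] zpct [0.0815 0.0822 0.0832 0.0841 0.085 ]
red px [ 13. 174.] 94 mean [520.4  53.6  87.7] zpct [0.0839 0.0848 0.087  0.0926 0.0957]
red px [111. 216.] 113 mean [490.6  26.   44.7] zpct [0.0435 0.044  0.0448 0.0454 0.0457]
red px [ 35. 309.] 277 mean [449.9  39.7  86.5] zpct [0.0821 0.083  0.0861 0.0906 0.0924]
[-2.1  0.8 12.1] [-0.0003  0.      0.001 ]
t 11.0 tcp [ 0.5133 -0.0602  0.0721] F [-1.56  1.13  4.68] w 0.0385 j7 [ 0.27  0.46 -0.34  2.04  0.24  0.68 -1.53]
```

step_arm([
  [0, 0, 1, 0, 0, 0, 36],
  [0, 0, 2, 0, 0, 0, 36],
  [0, 0, 3, 0, 0, 0, 36],
  [0, 0, 4, 0, 0, 0, 36],
  [0, 0, 4, 0, 0, 0, 36],
])

```text
clock: 11.5
tcp_pos: [0.5134, -0.0601, 0.0682]
orientation: [-3.114, -0.417, 0.0]
contact_force: [-1.2, -0.1, 4.9]
grip_width: 0.0385
gripper_force: 71.5
```

step_arm([
  [0, 0, 1, 0, 0, 0, 36],
  [0, 0, 2, 0, 0, 0, 36],
  [0, 0, 3, 0, 0, 0, 36],
  [0, 0, 4, 0, 0, 0, 36],
  [0, 0, 4, 0, 0, 0, 36],
])

```text
clock: 12.0
tcp_pos: [0.5134, -0.0602, 0.0642]
orientation: [-3.114, -0.417, 0.0]
contact_force: [-2.7, -0.3, 5.5]
grip_width: 0.0387
gripper_force: 71.5
```

step_arm([
  [0, 0, 1, 0, 0, 0, 36],
  [0, 0, 2, 0, 0, 0, 36],
  [0, 0, 2, 0, 0, 0, 36],
])

```text
clock: 12.3
tcp_pos: [0.5134, -0.0602, 0.0622]
orientation: [-3.114, -0.417, 0.0]
contact_force: [-1.5, -0.1, 6.6]
grip_width: 0.0387
gripper_force: 71.6
```

```bash
python3 -c "
from h import *
f=r.grab_frame('wrist');save('w7',f);o=r.get_obs();cart(f,o['tcp_pos'][2]+.0195);red(f);rel((.5115,-.0615,.06,15.2))"
```

```text
cart px [255. 240.] ctr 514.5 -60.3 size 75.5 39.3 yaw 15.1 z [0.0812 0.082  0.0828]
cart px [  9. 191.] ctr 513.8 52.2 size 7.8 9.5 yaw -74.7 z [0.0799 0.0807 0.0815]
cart px [ 65. 256.] ctr 482.0 30.4 size 29.4 83.3 yaw -30.1 z [0.0557 0.0782 0.0811]
red px [257. 154.] 1646 mean [559.5 -48.7  90.4] zpct [0.0826 0.0834 0.0926 0.0961 0.0968]
red px [  9. 149.] 311 mean [533.1  51.8  83.2] zpct [0.0815 0.0821 0.0831 0.0843 0.0864]
red px [103. 223.] 137 mean [489.8  25.9  44.6] zpct [0.0436 0.0439 0.0446 0.0452 0.0456]
red px [ 20. 320.] 170 mean [450.5  40.6  85.7] zpct [0.0817 0.0827 0.0851 0.0883 0.0895]
[-2.1  0.8  2.2] [-0.0003  0.      0.001 ]
t 12.35 tcp [ 0.5134 -0.0602  0.0622] F [-2.24 -0.68  6.34] w 0.0385 j7 [ 0.27  0.48 -0.34  2.05  0.25  0.66 -1.54]
```

View pics/w7.png

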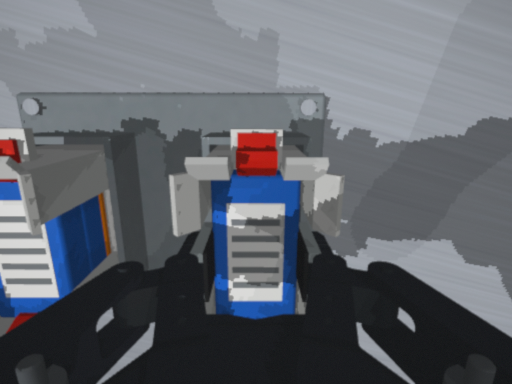

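The cartridge is at (255,240) with its top about 1 mm above C and the catch at (257,154) still pushed outward. Now 1 mm steps past C.

step_arm([
  [0, 0, 0.5, 0, 0, 0, 36],
  [0, 0, 1, 0, 0, 0, 36],
  [0, 0, 1, 0, 0, 0, 36],
])

```text
clock: 12.65
tcp_pos: [0.5133, -0.0602, 0.0612]
orientation: [-3.114, -0.417, 0.0]
contact_force: [-2.1, 0.5, 6.9]
grip_width: 0.0385
gripper_force: 71.6
```

step_arm([
  [0, 0, 0.5, 0, 0, 0, 36],
  [0, 0, 1, 0, 0, 0, 36],
  [0, 0, 1, 0, 0, 0, 36],
])

```text
clock: 12.95
tcp_pos: [0.5133, -0.0602, 0.0602]
orientation: [-3.114, -0.417, 0.0]
contact_force: [-2.2, -0.0, 6.8]
grip_width: 0.0385
gripper_force: 71.6
```

```bash
python3 -c "
from h import *
f=r.grab_frame('wrist');save('w8',f);o=r.get_obs();cart(f,o['tcp_pos'][2]+.0195);red(f);rel((.5115,-.0615,.06,15.2))"
```

```text
cart px [255. 243.] ctr 514.9 -60.2 size 72.9 39.3 yaw 15.0 z [0.0792 0.08   0.0807]
cart px [ 64. 257.] ctr 480.8 31.5 size 30.1 84.5 yaw -30.1 z [0.0554 0.0773 0.0811]
red px [  7. 150.] 259 mean [533.1  51.1  83.1] zpct [0.0812 0.0819 0.0831 0.0841 0.0856]
red px [256. 163.] 1689 mean [556.6 -49.4  90.3] zpct [0.0827 0.0834 0.0923 0.096  0.0967]
red px [102. 224.] 138 mean [489.9  25.8  44.7] zpct [0.0434 0.0439 0.0447 0.0455 0.046 ]
red px [ 16. 323.] 147 mean [451.4  40.3  86.3] zpct [0.0821 0.0829 0.0852 0.088  0.0936]
[-2.1  0.8  0.2] [-0.0002  0.      0.001 ]
t 13.0 tcp [ 0.5134 -0.0602  0.0602] F [-2.51  0.29  7.19] w 0.0384 j7 [ 0.27  0.48 -0.33  2.05  0.25  0.65 -1.54]
```

The far catch snapped back by 3 mm. I'll go 0.7 mm more for the near one, then let go.

step_arm([
  [0, 0, 0.7, 0, 0, 0, 36],
  [0, 0, 0.7, 0, 0, 0, 36],
])

```text
clock: 13.2
tcp_pos: [0.5134, -0.0602, 0.0595]
orientation: [-3.114, -0.417, 0.0]
contact_force: [-2.2, -1.0, 6.9]
grip_width: 0.0383
gripper_force: 71.6
```

step_arm([
  [0, 0, 0.5, 0, 0, 0, 46],
  [0, 0, 0.5, 0, 0, 0, 56],
  [0, 0, 0.5, 0, 0, 0, 60],
  [0, 0, 0.5, 0, 0, 0, 60],
])

```text
clock: 13.6
tcp_pos: [0.5134, -0.0601, 0.0585]
orientation: [-3.113, -0.417, -0.0]
contact_force: [-0.3, 0.2, 0.6]
grip_width: 0.0602
gripper_force: 0.0
```

step_arm([
  [0, 0, -20, 0, 0, 0, 60],
  [0, 0, -50, 0, 0, 0, 60],
  [-30, 0, -90, 0, 0, 0, 80],
  [-60, 0, -125, 0, 0, 0, 80],
  [-60, 0, -125, 0, 0, 0, 80],
])

```text
clock: 14.1
tcp_pos: [0.455, -0.0775, 0.1874]
orientation: [3.111, 0.413, 0.008]
contact_force: [0.7, -0.1, 0.4]
grip_width: 0.0797
gripper_force: 0.0
```

```bash
python3 -c "
from h import *
f=r.grab_frame('wrist');save('w9',f);o=r.get_obs();cart(f,.0805);red(f);rel((.492,.2445,.2,27))"
```

```text
cart px [112. 111.] ctr 484.0 48.1 size 72.6 32.5 yaw 15.1 z [0.0797 0.0806 0.0815]
cart px [253. 111.] ctr 513.0 -60.6 size 73.6 39.4 yaw 15.1 z [0.0803 0.0812 0.0821]
cart px [144. 114.] ctr 490.0 24.8 size 42.8 16.2 yaw 15.0 z [0.0609 0.0801 0.0814]
red px [109.  60.] 396 mean [524.1  56.1  91.1] zpct [0.0825 0.0838 0.093  0.0955 0.0962]
red px [253.  58.] 465 mean [554.1 -50.1  91.2] zpct [0.0827 0.0838 0.0934 0.096  0.0968]
red px [121. 164.] 327 mean [446.2  34.8  90.9] zpct [0.0824 0.0838 0.0924 0.0954 0.0963]
red px [254. 166.] 347 mean [473.5 -71.9  91. ] zpct [0.083  0.0838 0.0928 0.0961 0.0969]
[ 119.1 -300.7  -14.6] [ 0.0028 -0.0037 -0.2066]
t 14.15 tcp [ 0.4557 -0.0769  0.1857] F [ 0.41  0.54 -0.66] w 0.0796 j7 [ 0.39  0.21 -0.4   2.08  0.11  0.87 -1.38]
```

View pics/w9.png

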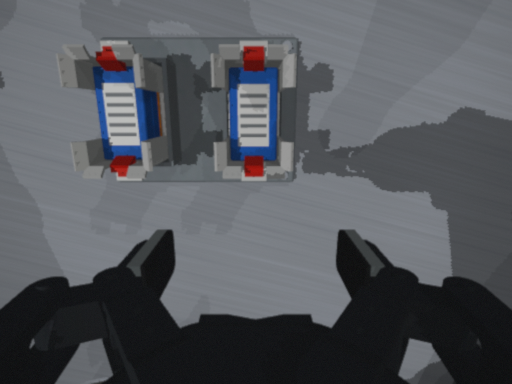

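The right cartridge at (253,111) is held: its top is at C, with both catches (253,58) and (254,166) over its ends. Now the second one.

step_arm([
  [20, -45, -8, 0, 0, -0.03, 80],
  [38, -90, -14, 0, 0, -0.07, 80],
  [57, -136, -14, 0, 0, -0.1, 80],
  [75, -182, -14, 0, 0, -0.14, 80],
  [92, -228, -14, 0, 0, -0.18, 80],
  [108, -272, -10, 0.0028, -0.0037, -0.2066, 80],
  [108, -300, 10, 0.0028, -0.0037, -0.2066, 80],
  [108, -300, 10, 0.0028, -0.0037, -0.2066, 80],
])

```text
clock: 14.95
tcp_pos: [0.4776, 0.2469, 0.1705]
orientation: [-3.046, -0.747, 0.014]
contact_force: [-0.8, -0.4, -0.4]
grip_width: 0.0801
gripper_force: 0.0
```

step_arm([
  [0, 0, 0, 0, 0, 0, 80],
  [0, 0, 0, 0, 0, 0, 80],
])

```text
clock: 15.15
tcp_pos: [0.4812, 0.2407, 0.1732]
orientation: [-3.053, -0.733, 0.007]
contact_force: [0.4, 0.3, -0.1]
grip_width: 0.0799
gripper_force: 0.0
```

```bash
python3 -c "
from h import *
f=r.grab_frame('wrist');save('w10',f);cart(f);rel((.4935,.2445,.05,27),(.4935,.2445,.0,27))"
```

```text
cart px [257. 157.] ctr 494.0 245.4 size 75.3 39.4 yaw 26.4 z [0.0177 0.0188 0.0196]
cart px [422. 265.] ctr 471.0 23.1 size 51.1 30.8 yaw 78.2 z [0.0526 0.0703 0.0804]
[ 12.9   2.3 123.6] [-0.003   0.0033 -0.0004]
[ 13.1   2.4 173.6] [-0.003   0.0033 -0.0004]
t 15.2 tcp [0.4815 0.2405 0.1736] F [-0.62 -0.62  0.57] w 0.0796 j7 [-0.11  0.38 -0.57  1.91  0.25  0.93 -1.9 ]
```

step_arm([
  [13.9, 1.9, 45, -0.003, 0.003, 0.008, 60],
  [13.9, 1.9, 90, -0.003, 0.003, 0.008, 56],
  [13.9, 1.9, 130, -0.003, 0.003, 0.008, 50],
  [13.9, 1.9, 155, -0.003, 0.003, 0.008, 50],
  [13.9, 1.9, 166, -0.003, 0.003, 0.008, 50],
  [13.9, 1.9, 170, -0.003, 0.003, 0.008, 50],
  [13.9, 1.9, 172, -0.003, 0.003, 0.008, 50],
  [13.9, 1.9, 172, -0.003, 0.003, 0.008, 50],
])

```text
clock: 16.0
tcp_pos: [0.4944, 0.2471, 0.003]
orientation: [-3.056, -0.723, -0.003]
contact_force: [0.9, 0.4, -0.1]
grip_width: 0.0497
gripper_force: 0.0
```

```bash
python3 -c "
from h import *
f=r.grab_frame('wrist');cart(f);rel((.494,.2453,.0,26.6))"
```

```text
cart px [257. 233.] ctr 494.8 245.7 size 77.9 39.5 yaw 26.4 z [0.0177 0.0187 0.0195]
[-1.2  1.5  3.1] [-0.0004 -0.0024  0.0003]
t 16.05 tcp [0.4944 0.2472 0.0031] F [ 0.57 -0.96 -0.32] w 0.0502 j7 [-0.23  0.64 -0.44  1.98  0.45  0.62 -2.08]
```

step_arm([
  [-0.5, 1.4, 1, 0, -0.0024, 0, 48],
  [-0.5, 1.4, 2, 0, -0.0024, 0, 48],
  [-0.5, 1.4, 2.5, 0, -0.0024, 0, 36],
  [-0.5, 1.4, 2.5, 0, -0.0024, 0, 36],
  [-0.5, 1.4, 2.5, 0, -0.0024, 0, 36],
  [-0.5, 1.4, 2.5, 0, -0.0024, 0, 36],
  [-0.5, 1.4, 2.5, 0, -0.0024, 0, 36],
], grip_force=70)

```text
clock: 16.75
tcp_pos: [0.4939, 0.2453, 0.0]
orientation: [3.057, 0.723, -0.003]
contact_force: [-1.5, -1.0, 6.8]
grip_width: 0.0381
gripper_force: 69.6
```

step_arm([
  [0, 0, -10, 0, 0, 0, 36],
  [0, 0, -60, 0, 0, 0, 36],
  [0, 0, -110, 0, 0, 0, 36],
  [0, 0, -160, 0, 0, 0, 36],
  [0, 0, -190, 0, 0, 0, 36],
  [0, 0, -190, 0, 0, 0, 36],
])

```text
clock: 17.35
tcp_pos: [0.4963, 0.2473, 0.1947]
orientation: [-3.055, -0.723, -0.01]
contact_force: [0.4, 0.3, -0.0]
grip_width: 0.0385
gripper_force: 70.8
```

```bash
python3 -c "
from h import *
rel((.4850-.058,.0460-.0155,.19,15.2))"
```

```text
[-159.2  162.7    3.6] [-0.0011 -0.0068  0.1997]
t 17.35 tcp [0.4963 0.2473 0.1947] F [ 0.44  0.31 -0.  ] w 0.0385 j7 [-0.1   0.38 -0.59  1.86  0.25  0.97 -1.9 ]
```

step_arm([
  [-30, 35, 3, 0, 0, 0.04, 36],
  [-60, 70, 3, 0, 0, 0.08, 36],
  [-90, 105, 3, 0, 0, 0.12, 36],
  [-120, 140, 3, 0, 0, 0.16, 36],
  [-144.5, 166, 3.6, -0.001, -0.007, 0.1997, 36],
  [-144.5, 166, 3.6, -0.001, -0.007, 0.1997, 36],
  [-144.5, 166, 3.6, -0.001, -0.007, 0.1997, 36],
  [-144.5, 166, 3.6, -0.001, -0.007, 0.1997, 36],
])

```text
clock: 18.15
tcp_pos: [0.4393, 0.0335, 0.1858]
orientation: [3.111, 0.418, -0.014]
contact_force: [-0.6, 0.1, -0.2]
grip_width: 0.0386
gripper_force: 70.8
```

step_arm([
  [0, 0, 0, 0, 0, 0, 36],
  [0, 0, 0, 0, 0, 0, 36],
])

```text
clock: 18.35
tcp_pos: [0.4394, 0.0334, 0.1858]
orientation: [3.111, 0.418, -0.014]
contact_force: [0.2, 0.0, -0.4]
grip_width: 0.0387
gripper_force: 70.8
```

```bash
python3 -c "
from h import *
f=r.grab_frame('wrist');save('w11',f);o=r.get_obs();cart(f,o['tcp_pos'][2]+.0195);print();cart(f,.0805);red(f);rel((.485,.0465,.19,15.2))"
```

```text
cart px [255. 209.] ctr 457.9 38.1 size 111.7 38.8 yaw 15.3 z [0.0805 0.2042 0.2052]
cart px [396. 124.] ctr 508.5 -6.5 size 36.9 15.9 yaw 15.3 z [0.0803 0.0812 0.0821]
cart px [361. 128.] ctr 504.6 5.9 size 20.9 9.6 yaw 14.9 z [0.0499 0.0771 0.0816]

cart px [255. 209.] ctr 412.2 25.6 size 224.8 78.2 yaw 15.3 z [0.0805 0.2042 0.2052]
cart px [396. 124.] ctr 514.2 -64.1 size 74.1 32.0 yaw 15.3 z [0.0803 0.0812 0.0821]
cart px [361. 128.] ctr 506.3 -39.1 size 42.1 19.4 yaw 14.9 z [0.0499 0.0771 0.0816]
red px [255.  75.] 463 mean [525.8  56.3  90. ] zpct [0.0821 0.0828 0.092  0.0954 0.0961]
red px [400.  77.] 408 mean [553.2 -50.5  91.1] zpct [0.0825 0.0836 0.0929 0.0961 0.0968]
red px [386. 180.] 331 mean [475.  -71.   91.5] zpct [0.0834 0.0844 0.0933 0.0959 0.0968]
[47.5 -0.8 -4.6] [0.0013 0.0093 0.0018]
t 18.4 tcp [0.4393 0.0332 0.1858] F [-0.35  0.06 -1.06] w 0.0384 j7 [ 0.24  0.19 -0.5   2.11  0.12  0.88 -1.64]
```

step_arm([
  [25, -0.3, 0, 0, 0.005, 0, 36],
  [46.8, -0.5, 5, 0.0013, 0.0093, 0.0018, 36],
  [46.8, -0.5, 30, 0.0013, 0.0093, 0.0018, 36],
  [46.8, -0.5, 55, 0.0013, 0.0093, 0.0018, 36],
  [46.8, -0.5, 70, 0.0013, 0.0093, 0.0018, 36],
  [46.8, -0.5, 73, 0.0013, 0.0093, 0.0018, 36],
  [46.8, -0.5, 73, 0.0013, 0.0093, 0.0018, 36],
])

```text
clock: 19.1
tcp_pos: [0.4835, 0.0451, 0.1122]
orientation: [3.114, 0.414, -0.001]
contact_force: [0.9, -0.4, -0.3]
grip_width: 0.0384
gripper_force: 70.8
```

```bash
python3 -c "
from h import *
f=r.grab_frame('wrist');save('w12',f);red(f);rel((.4844,.046,.1,15.1))"
```

```text
red px [255. 144.] 808 mean [527.7  56.7  89.7] zpct [0.0822 0.0827 0.092  0.0954 0.096 ]
red px [450. 144.] 640 mean [556.4 -50.1  89.4] zpct [0.0825 0.0831 0.0886 0.096  0.0968]
red px [427. 273.] 626 mean [477.3 -70.5  90.2] zpct [0.0826 0.0841 0.0905 0.0957 0.0964]
[ 0.6 -0.7 12.9] [ 0.0002 -0.0005  0.0004]
t 19.15 tcp [0.484  0.0451 0.1129] F [-0.06 -0.23 -0.59] w 0.0385 j7 [ 0.17  0.37 -0.46  2.08  0.24  0.74 -1.75]
```

View pics/w12.png

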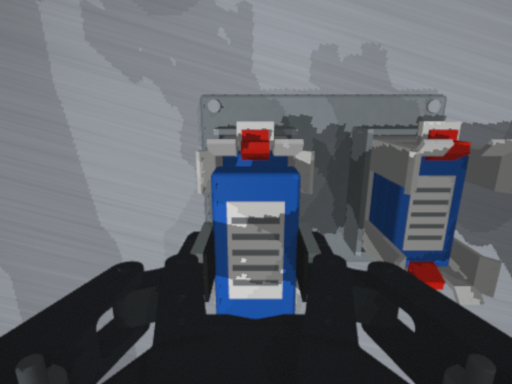

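The held cartridge (255,233) is laterally centred on the left well, with the catch at column 255 and walls at 197 to 315. Lowering.

step_arm([
  [0.5, -0.2, 2, 0, 0, 0, 36],
  [0.5, -0.2, 4, 0, 0, 0, 36],
  [0.5, -0.2, 6, 0, 0, 0, 36],
  [0.5, -0.2, 8, 0, 0, 0, 36],
  [0.5, -0.2, 9, 0, 0, 0, 36],
  [0.5, -0.2, 10, 0, 0, 0, 36],
  [0.5, -0.2, 10, 0, 0, 0, 36],
])

```text
clock: 19.85
tcp_pos: [0.484, 0.045, 0.1023]
orientation: [3.114, 0.413, -0.0]
contact_force: [0.2, -0.9, 0.0]
grip_width: 0.0384
gripper_force: 70.8
```

step_arm([
  [0, 0, 1, 0, 0, 0, 36],
  [0, 0, 2, 0, 0, 0, 36],
  [0, 0, 3, 0, 0, 0, 36],
  [0, 0, 4, 0, 0, 0, 36],
  [0, 0, 4, 0, 0, 0, 36],
])

```text
clock: 20.35
tcp_pos: [0.4839, 0.045, 0.0983]
orientation: [3.114, 0.413, -0.0]
contact_force: [0.7, 0.2, -1.0]
grip_width: 0.0384
gripper_force: 70.8
```

step_arm([
  [0, 0, 1, 0, 0, 0, 36],
  [0, 0, 2, 0, 0, 0, 36],
  [0, 0, 3, 0, 0, 0, 36],
  [0, 0, 4, 0, 0, 0, 36],
  [0, 0, 4, 0, 0, 0, 36],
])

```text
clock: 20.85
tcp_pos: [0.4839, 0.045, 0.0943]
orientation: [3.114, 0.413, -0.0]
contact_force: [-0.0, -0.4, -0.8]
grip_width: 0.0384
gripper_force: 70.8
```

step_arm([
  [0, 0, 1, 0, 0, 0, 36],
  [0, 0, 2, 0, 0, 0, 36],
  [0, 0, 3, 0, 0, 0, 36],
  [0, 0, 4, 0, 0, 0, 36],
  [0, 0, 4, 0, 0, 0, 36],
])

```text
clock: 21.35
tcp_pos: [0.4841, 0.0451, 0.0904]
orientation: [3.114, 0.413, 0.0]
contact_force: [0.8, 0.6, -0.7]
grip_width: 0.0385
gripper_force: 70.8
```

step_arm([
  [0, 0, 1, 0, 0, 0, 36],
  [0, 0, 2, 0, 0, 0, 36],
  [0, 0, 3, 0, 0, 0, 36],
  [0, 0, 4, 0, 0, 0, 36],
  [0, 0, 4, 0, 0, 0, 36],
])

```text
clock: 21.85
tcp_pos: [0.4839, 0.045, 0.0863]
orientation: [3.114, 0.413, -0.0]
contact_force: [-0.5, 0.2, 0.4]
grip_width: 0.0386
gripper_force: 70.9
```

step_arm([
  [0, 0, 1, 0, 0, 0, 36],
  [0, 0, 2, 0, 0, 0, 36],
  [0, 0, 3, 0, 0, 0, 36],
  [0, 0, 4, 0, 0, 0, 36],
  [0, 0, 4, 0, 0, 0, 36],
])

```text
clock: 22.35
tcp_pos: [0.4839, 0.045, 0.0823]
orientation: [3.114, 0.413, -0.0]
contact_force: [-0.1, -0.5, 0.4]
grip_width: 0.0387
gripper_force: 70.9
```

step_arm([
  [0, 0, 1, 0, 0, 0, 36],
  [0, 0, 2, 0, 0, 0, 36],
  [0, 0, 3, 0, 0, 0, 36],
  [0, 0, 4, 0, 0, 0, 36],
  [0, 0, 4, 0, 0, 0, 36],
])

```text
clock: 22.85
tcp_pos: [0.484, 0.045, 0.0786]
orientation: [3.114, 0.412, -0.0]
contact_force: [-1.0, -0.3, 5.2]
grip_width: 0.0385
gripper_force: 71.5
```

step_arm([
  [0, 0, 1, 0, 0, 0, 36],
  [0, 0, 2, 0, 0, 0, 36],
  [0, 0, 3, 0, 0, 0, 36],
  [0, 0, 4, 0, 0, 0, 36],
  [0, 0, 4, 0, 0, 0, 36],
])

```text
clock: 23.35
tcp_pos: [0.484, 0.045, 0.0747]
orientation: [3.114, 0.412, -0.0]
contact_force: [-1.0, -0.3, 4.8]
grip_width: 0.0384
gripper_force: 71.6
```

step_arm([
  [0, 0, 1, 0, 0, 0, 36],
  [0, 0, 2, 0, 0, 0, 36],
  [0, 0, 3, 0, 0, 0, 36],
  [0, 0, 4, 0, 0, 0, 36],
  [0, 0, 4, 0, 0, 0, 36],
])

```text
clock: 23.85
tcp_pos: [0.484, 0.045, 0.0707]
orientation: [3.114, 0.413, -0.0]
contact_force: [-2.7, -0.7, 6.4]
grip_width: 0.0381
gripper_force: 71.6
```

step_arm([
  [0, 0, 1, 0, 0, 0, 36],
  [0, 0, 2, 0, 0, 0, 36],
  [0, 0, 3, 0, 0, 0, 36],
  [0, 0, 4, 0, 0, 0, 36],
  [0, 0, 4, 0, 0, 0, 36],
])

```text
clock: 24.35
tcp_pos: [0.484, 0.045, 0.0667]
orientation: [3.114, 0.412, -0.0]
contact_force: [-1.5, 0.3, 5.7]
grip_width: 0.0383
gripper_force: 71.7
```

step_arm([
  [0, 0, 1, 0, 0, 0, 36],
  [0, 0, 2, 0, 0, 0, 36],
  [0, 0, 3, 0, 0, 0, 36],
  [0, 0, 4, 0, 0, 0, 36],
  [0, 0, 4, 0, 0, 0, 36],
])

```text
clock: 24.85
tcp_pos: [0.484, 0.045, 0.0627]
orientation: [3.114, 0.413, -0.0]
contact_force: [-1.7, -0.8, 6.1]
grip_width: 0.0385
gripper_force: 71.7
```

```bash
python3 -c "
from h import *
f=r.grab_frame('wrist');save('w13',f);o=r.get_obs();cart(f,o['tcp_pos'][2]+.0195);red(f);rel((.4844,.046,.06,15.1))"
```

```text
cart px [255. 239.] ctr 485.8 45.1 size 75.8 38.9 yaw 15.0 z [0.0807 0.0815 0.0823]
cart px [501. 190.] ctr 541.7 -52.8 size 8.2 9.6 yaw -74.9 z [0.0804 0.0813 0.082 ]
cart px [442. 252.] ctr 504.2 -48.4 size 86.0 29.8 yaw 62.4 z [0.0497 0.0763 0.0816]
red px [254. 152.] 1614 mean [530.5  57.5  89.8] zpct [0.0821 0.0827 0.0919 0.0954 0.0961]
red px [502. 147.] 303 mean [558.8 -42.5  83.5] zpct [0.0814 0.0822 0.0835 0.0845 0.086 ]
red px [490. 319.] 178 mean [481.2 -74.4  85.8] zpct [0.0824 0.0831 0.0855 0.0889 0.0904]
[ 0.7 -0.9  2.7] [ 0.0006  0.0003 -0.0001]
t 24.9 tcp [0.484  0.045  0.0627] F [-1.42 -0.4   5.85] w 0.0383 j7 [ 0.13  0.45 -0.42  2.11  0.31  0.64 -1.81]
```

step_arm([
  [0, 0, 0.6, 0, 0, 0, 36],
  [0, 0, 1.2, 0, 0, 0, 36],
  [0, 0, 1.2, 0, 0, 0, 36],
])

```text
clock: 25.2
tcp_pos: [0.484, 0.045, 0.0616]
orientation: [3.114, 0.412, -0.0]
contact_force: [-1.8, -0.5, 7.0]
grip_width: 0.038
gripper_force: 71.7
```

step_arm([
  [0, 0, 0.5, 0, 0, 0, 36],
  [0, 0, 1, 0, 0, 0, 36],
  [0, 0, 1, 0, 0, 0, 36],
])

```text
clock: 25.5
tcp_pos: [0.484, 0.045, 0.0606]
orientation: [3.114, 0.413, -0.0]
contact_force: [-2.1, -0.4, 7.5]
grip_width: 0.0383
gripper_force: 71.7
```

```bash
python3 -c "
from h import *
f=r.grab_frame('wrist');o=r.get_obs();cart(f,o['tcp_pos'][2]+.0195);red(f);rel((.4844,.046,.06,15.1))"
```

```text
cart px [255. 241.] ctr 486.5 45.4 size 73.6 39.1 yaw 15.0 z [0.0786 0.0794 0.0801]
cart px [434. 243.] ctr 507.2 -34.7 size 53.7 28.8 yaw 15.2 z [0.0482 0.0714 0.0813]
cart px [490. 307.] ctr 483.4 -73.2 size 18.1 26.9 yaw -59.2 z [0.0806 0.0813 0.082 ]
red px [254. 160.] 1655 mean [527.9  56.8  89.7] zpct [0.0821 0.0828 0.0917 0.0953 0.0961]
red px [504. 148.] 252 mean [558.4 -41.8  83.4] zpct [0.0812 0.0819 0.0835 0.0845 0.0854]
red px [255. 316.] 76 mean [454.5  36.8  85.5] zpct [0.0813 0.0817 0.0826 0.084  0.1354]
red px [493. 321.] 156 mean [481.6 -74.1  85.8] zpct [0.0825 0.0831 0.0853 0.0883 0.0899]
[ 0.7 -0.9  0.6] [ 0.0006  0.0002 -0.0001]
t 25.55 tcp [0.484  0.045  0.0606] F [-1.83 -0.35  7.47] w 0.0387 j7 [ 0.13  0.45 -0.42  2.11  0.31  0.63 -1.82]
```

Both catches snapped: the far one moved back and the near one is now visible over the end. A touch more, then release and retreat.

step_arm([
  [0, 0, 0.6, 0, 0, 0, 36],
  [0, 0, 0.6, 0, 0, 0, 36],
])

```text
clock: 25.75
tcp_pos: [0.484, 0.045, 0.06]
orientation: [3.114, 0.412, -0.0]
contact_force: [-2.5, -0.6, 6.9]
grip_width: 0.0381
gripper_force: 71.7
```

step_arm([
  [0, 0, 0.3, 0, 0, 0, 46],
  [0, 0, 0.3, 0, 0, 0, 56],
  [0, 0, 0.3, 0, 0, 0, 60],
  [0, 0, 0.3, 0, 0, 0, 60],
])

```text
clock: 26.15
tcp_pos: [0.4839, 0.045, 0.0592]
orientation: [3.114, 0.413, -0.0]
contact_force: [0.3, -0.1, -0.2]
grip_width: 0.06
gripper_force: 0.0
```

step_arm([
  [0, 0, -20, 0, 0, 0, 60],
  [0, 0, -50, 0, 0, 0, 60],
  [-25, 0, -90, 0, 0, 0, 80],
  [-45, 0, -125, 0, 0, 0, 80],
  [-45, 0, -125, 0, 0, 0, 80],
  [-45, 0, -125, 0, 0, 0, 80],
])

```text
clock: 26.75
tcp_pos: [0.441, 0.033, 0.1849]
orientation: [3.113, 0.412, 0.003]
contact_force: [0.5, 0.3, -0.5]
grip_width: 0.0803
gripper_force: 0.0
```

```bash
python3 -c "
from h import *
f=r.grab_frame('wrist');save('w14',f);cart(f,.0805);red(f);rel((.4844,.046,.06,15.1))"
```

```text
cart px [395. 125.] ctr 514.3 -64.0 size 73.5 31.7 yaw 15.2 z [0.0803 0.0812 0.082 ]
cart px [255. 129.] ctr 484.3 44.6 size 73.6 39.1 yaw 15.1 z [0.0797 0.0806 0.0815]
cart px [359. 132.] ctr 506.5 -39.2 size 41.4 19.1 yaw 15.3 z [0.0477 0.0742 0.0815]
red px [254.  78.] 459 mean [526.2  56.3  90. ] zpct [0.082  0.0828 0.0917 0.0953 0.0963]
red px [398.  80.] 406 mean [553.2 -50.5  91.2] zpct [0.0827 0.084  0.0933 0.0958 0.0966]
red px [254. 184.] 353 mean [445.3  34.7  90.6] zpct [0.0825 0.0833 0.0924 0.0954 0.0961]
red px [386. 183.] 302 mean [474.8 -71.3  92. ] zpct [0.0834 0.0856 0.0938 0.0961 0.0969]
[ 45.5  -1.1 124.1] [ 0.0007 -0.0003 -0.0004]
t 26.8 tcp [0.4407 0.0332 0.1841] F [-0.36  0.25 -0.61] w 0.0799 j7 [ 0.25  0.19 -0.52  2.11  0.12  0.87 -1.64]
```

View pics/w14.png

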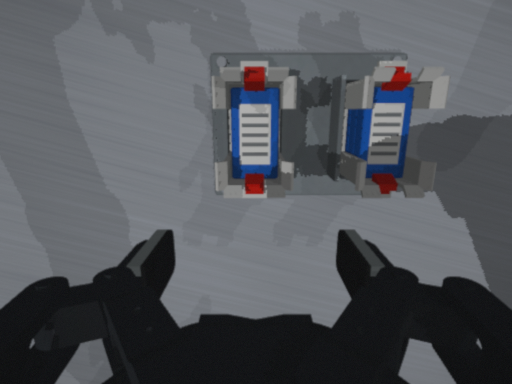

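Both cartridges, at (255,129) and (395,125), sit with their tops at C and all four catches over their ends. The gripper is clear.

```bash
python3 -c "
from bench import r
print(r.hand_in())"
```

```text
the job is handed in; nothing more can be done
None
```

Both cartridges are seated, one in each well with its catches closed over the top, and the job was handed in at about 27 s. The highest force I read while pressing was about 8 N. I didn't get a verdict back from the judge.

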